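# Feel out the heavy side of a sanding wheel

### The arm

A 6-joint arm with a two-finger parallel gripper is mounted at the origin on the work surface. World frame = base frame: x ahead of the robot, y to its left, z up, the work surface at z = 0. Lengths are in m, angles in rad, forces in N, time in s.
With the tool pointing down it reaches from about 0.3 to 0.775 m from the base axis. Payload 14.6 kg.
Tool frame: the origin (TCP) lies at the very end of the fingers, on their centre line; the grasp point (between the pads) lies 19 mm behind it; z points along the fingers, y is the line along which they close (so a half turn about z gives the same grasp; the last joint's range is limited). The gripper opens to 94 mm and grips with 3 to 60 N. Pads are 16 mm wide; open, the fingers measure 119 mm over their backs; the gripper's body (75 mm by 177 mm) begins 78 mm behind the grasp point.
Start: joints at [-1.272, 0.3, 1.521, -0, 1.321, -0.067], TCP at [0.197, -0.514, 0.205] pointing down, gripper open.
Joint ranges: [-3.03, 3.03], [-0.79, 2.21], [0.23, 2.52], [-1.04, 4.18], [0, 3.07], [-2.55, 2.55]. Speed limits (rad/s): [2.22, 2.22, 2.57, 3.14, 3.14, 3.14].

### API

Orientations are given as [roll, pitch, yaw] about the fixed x, y, z axes, in that order (R = Rz(yaw) Ry(pitch) Rx(roll)).
In Python, from station import status, vision, order, silhouettes gives the robot as it stands. The module is installed in compiled form; this text tells all that it offers.
- The arm moves only by the shell command python3 -m pendant 'ROWS' [FORCE]. ROWS is JSON, one flat list of numbers, 7 for each row, row after row: the shift along the tool's x, y, z in units of 500 mm (1.0 is 500 mm), then the turn, a rotation vector about the tool's x, y, z in units of 90 degrees (1.0 is 90 degrees), then the opening, from -1 (shut) to 1 (fully open). A call has 1 to 12 rows; each row is the pose to reach, as a shift and turn from the pose commanded when the call began, along the tool's axes at that moment; what a row does not reach only later rows make up. A row lasts 1/10 s, in which the tool goes at most 50 mm and 8.59 degrees, less where a joint would pass 70% of its speed; a pose out of reach is approached as far as the arm can. A call with a number of a shift or a turn outside -1 to 1 is refused whole. A call with a gripper value outside its range is refused whole. The fingers move at their own pace and stop on an object; FORCE is the grip in N (left out, the last holds). Time passes only in rows, so rows that repeat a pose let the fingers close. It gives the time, the measured TCP pose, the force, the opening and the grip force at its end, in the units of the state.
- status.get_obs(): the state, without advancing time (a new reading comes with each control period).
- vision.camera(name): name is "scene" or "top" or "wrist"; returns a dict with "pixels" (420x560x3 uint8, red, green, blue), "K" (3x3 intrinsics, pixels), "k1" (the pictures are not rectified: a ray, as slopes to the right and down, at radius r is drawn at 1 + k1 r^2 times it, then the intrinsics apply), "R" (3x3) and "t" (3): a world point X has camera coordinates R X + t. Camera axes: x right, y down, z forward; pixel columns grow to the right and rows downward; lengths in m; the calibration is good to about 2 mm. A picture is of the moment at which its call begins. There is no depth.
- order.hand_in(): hands the job in; it is judged then, once.
Trained networks look in a picture, given as the dict that the camera call returned (one of the last four; its "shot" number tells which), for a name from the list of things; names that differ only in an ending like _2 or _b are one class to them, and where a whole thing is asked for, a point or a joint stands for the part that bears it (a point fixed in the world has none). Each returns a list of dicts, best first, with "score" (0 to 1); they miss things now and then, are a little off and sometimes report something else, mostly with a low value. They report only what shows in the picture. A call takes as long as a camera call. They do not tell look-alikes from the thing itself.
- silhouettes(target, picture): "region" (420x560 bool, what is visible of it) and "extent" ([left, top, right, bottom] in pixels, round what is visible of it).
The state is a dict: "time_s": time; "qpos": joint angles; "joint_vel": joint speeds; "tau": joint torques, N m; "ee_pos": TCP position; "eef_rot": TCP orientation; "force": force on the tool from outside, world axes, zero at the start; "moment": the same for the moment, N m; "grip_width": finger opening in m; "grip_force": force on a finger pad.
Only numpy, scipy, OpenCV 4.12 (cv2) and the standard library are available. Lean on these libraries where they do the work, as an engineer would, in place of code of your own. Each camera call takes 0.05 s, during which the arm holds its last target. There are 200 camera calls.

### The job

Each of the two sanding wheels sits in stiff bearings on its own stand; the one to be balanced is the one with the steel clip weight lying on the bench just beyond its stand. Turn that wheel by its rim to feel which side is heavy, then finish while still gripping its rim, holding it still with the heavy side straight down. Leave the other wheel and everything else as they are.

Things in the scene. Friction and masses are not known exactly. Their poses are not given: they have to be found in the camera images.
- hub_left (a point): Centre of the left wheel (y > 0), on its axle, 120 mm above the bench. Frame y runs level along the axle, z is up, x is level in the wheel's plane. The wheel is an upright disc 200 mm in diameter, 32 mm wide: black rubber tyre, plywood core. Its upper rim is free and can be pinched across its width from above.
- hub_right (a point): The same for the right wheel (y < 0), of equal size. The two wheels stand at their own places and yaws, which differ from start to start.
- stand_left: Fixed stand of the left wheel, origin under its centre, axes as its hub's: grey steel base 160 x 150 x 10 mm, two uprights 50 mm wide whose faces lie 46 to 54 mm either side of the wheel's middle, with bearing blocks 39 to 61 mm from the middle that end 18 mm above the axle.
- stand_right: The same for the right wheel.
- wheel_left (a joint): Turning angle of the left wheel, rad, about hub +y: as it grows the top of the wheel moves to hub +x. At 0 the lone screw head on the wheel's side, 62 mm from the axle, is on top; the screw does not tell the heavy side. It turns on and on. Bearing friction is about 0.6 N m either way, so the wheel stays where it is left.
- wheel_right (a joint): The same for the right wheel. In each wheel a hidden lump (lump_left, lump_right) of 0.68 to 0.92 kg sits 62 mm from the axle at an angle of its own that no one can see; level with the axle it makes 0.41 to 0.56 N m. At the rim turning takes about 6 N, up to 5.5 N more where the heavy side rises and less where it sinks. At the start the heavy side is at least 0.5 rad from straight down.
- clip: steel clip weight, a U-shaped channel 24 x 60 mm and 26 mm high, open upward, 90 g; origin at the centre of its underside. It lies on the bench on the far side (larger x) of the stand whose wheel is to be balanced, about 0.15 to 0.3 m from the hub. Not to be touched.
- heel: black rubber shoe heel, D-shaped, 78 x 65 x 18 mm, that lies beyond the other stand; origin on its underside. Not to be touched.
- tin: glue tin, 74 mm in diameter, 85 mm high, standing between the two stands; origin under its centre. Not to be touched.
- screwdriver: screwdriver 200 mm long lying on the bench to the right. Not to be touched.
- soles: stack of three sandal soles, about 240 x 90 x 36 mm, lying on the bench to the left; origin near its middle, underside. Not to be touched.
- index_left (a point): The lone screw head of the left wheel: middle of the wheel's width, 62 mm from the axle; it goes round with the wheel.
- index_right (a point): The same on the right wheel.
Things that resemble listed ones, but are neither listed nor needed, are in the scene too. What is shaped like the stand_right but purple is not meant.

How it is judged:
By the outcome, as a careful person would: the job done as asked, in the order asked, and still so for the second after the job is handed in, while the arm keeps its last pose, push and grip.
It also fails if it takes over 72 s, if anything falls off the work surface, if the arm or the gripper's body presses on something with over 40 N, if the wrist force passes 120 N, or if a joint passes its speed limit or range.

## Working session

There is one attempt and no reset: what is moved stays moved. The work goes in short steps, Python scripts to look and compute and a shell command to move; the robot and the scene stay as the last step left them, time stands still between calls to the robot, and variables do not carry over. Pictures are saved under pics/ and viewed, at most 10 in all, crops included, and the job is handed in when it is done.

```bash
mkdir -p pics; cat > h.py <<'E'
import numpy as np, cv2
from station import status, vision, order, silhouettes
def save(p,f): cv2.imwrite(f,cv2.cvtColor(p,cv2.COLOR_RGB2BGR))
def proj(c,X):
    X=np.atleast_2d(X)@c["R"].T+c["t"]; s=X[:,:2]/X[:,2:]
    s=s*(1+c["k1"]*(s**2).sum(1,keepdims=True))
    return np.c_[s,np.ones(len(s))]@np.array(c["K"])[:2].T
def unproj(c,uv,z):
    K=np.array(c["K"]); d=cv2.undistortPoints(np.array(uv,float).reshape(-1,1,2),K,np.array([c["k1"],0,0,0.])).reshape(-1,2)
    R=np.array(c["R"]); o=-R.T@c["t"]; r=np.c_[d,np.ones(len(d))]@R
    return o+r*((z-o[2])/r[:,2])[:,None]
E
python3 - <<'E'
from h import *
print(status.get_obs())
ims=[]
for n in ["top","scene"]:
    c=vision.camera(n); save(c["pixels"],f"pics/{n}0.png")
    print(n,"cam at",-np.array(c["R"]).T@c["t"],c["k1"])
    for t in ["wheel_left","stand_left","clip","heel","tin","index_left","screwdriver","soles"]:
        for s in silhouettes(t,c)[:5]:
            m=cv2.moments(s["region"].astype(np.uint8)); u=(m['m10']/m['m00'],m['m01']/m['m00'])
            print(t,round(s["score"],2),np.round(s["extent"]),np.round(u,1),np.round(unproj(c,[u],0.0)[0],3))
E
```

```text
{'time_s': 0.0, 'qpos': array([-1.27161210e+00,  3.00481391e-01,  1.52160164e+00,  1.20646803e-06,
        1.32069594e+00, -6.65769247e-02]), 'joint_vel': array([-0.00047533, -0.0009696 ,  0.0008139 , -0.00066108,  0.00097833,
       -0.00045548]), 'tau': array([-1.27093477e-03, -5.31800687e+01, -3.52736199e+01,  7.07779988e-02,
        2.43757601e-02, -1.24771150e-04]), 'ee_pos': array([ 0.19664251, -0.51335547,  0.20487199]), 'eef_rot': array([-3.14040904e+00, -8.00890891e-05,  3.65760807e-01]), 'force': array([-0.0409347 ,  0.12439957,  0.10535807]), 'moment': array([-0.03402109, -0.00342805,  0.04182193]), 'grip_force': 0.0, 'grip_width': 0.09367474057481745}
top cam at [2.79194322e-01 1.26086602e-03 1.53188414e+00] -0.1539587099899559
wheel_left 0.82 [199. 193. 247. 253.] [221.4 221.8] [0.53  0.208 0.   ]
stand_left 0.67 [202. 190. 252. 255.] [225.5 226.3] [0.516 0.192 0.   ]
stand_left 0.45 [197. 191. 245. 255.] [221.7 222.4] [0.528 0.207 0.   ]
clip 0.75 [335. 194. 373. 252.] [358.4 220.6] [ 0.576 -0.259  0.   ]
clip 0.41 [198. 189. 248. 258.] [221.9 222.4] [0.528 0.206 0.   ]
[... 544 characters left out ...]
35433804558873
wheel_left 0.79 [306. 150. 359. 226.] [333.3 186.8] [0.419 0.25  0.   ]
stand_left 0.74 [295. 150. 366. 245.] [329.6 199.2] [0.461 0.219 0.   ]
clip 0.54 [222. 330. 248. 350.] [235.5 338.1] [ 0.777 -0.167  0.   ]
heel 0.74 [371. 164. 449. 225.] [409.6 192.6] [0.52  0.456 0.   ]
heel 0.58 [357. 268. 388. 303.] [373.5 286.5] [0.767 0.205 0.   ]
tin 0.79 [278. 260. 307. 298.] [294.8 279.9] [0.68  0.022 0.   ]
tin 0.54 [354. 269. 386. 299.] [373.5 286.6] [0.767 0.205 0.   ]
index_left 0.59 [310. 153. 353. 227.] [333.7 187. ] [0.42 0.25 0.  ]
screwdriver 0.69 [109. 235. 128. 297.] [117.4 255.3] [ 0.444 -0.401  0.   ]
soles 0.6 [372. 165. 449. 223.] [409.2 192.4] [0.519 0.455 0.   ]
```

```bash
python3 - <<'E'
import cv2
a=cv2.imread("pics/top0.png")[120:300,120:420]; a=cv2.resize(a,None,fx=2.6,fy=2.6,interpolation=3); cv2.imwrite("pics/top0c.png",a)
b=cv2.imread("pics/scene0.png")[130:400,90:460]; b=cv2.resize(b,None,fx=2.1,fy=2.1,interpolation=3); cv2.imwrite("pics/scene0c.png",b)
E
```

```text
(no output)
```

View pics/top0c.png

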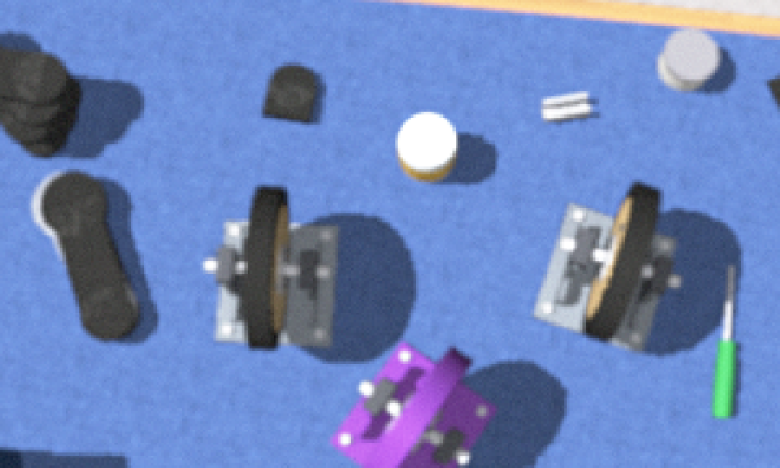

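View pics/scene0c.png

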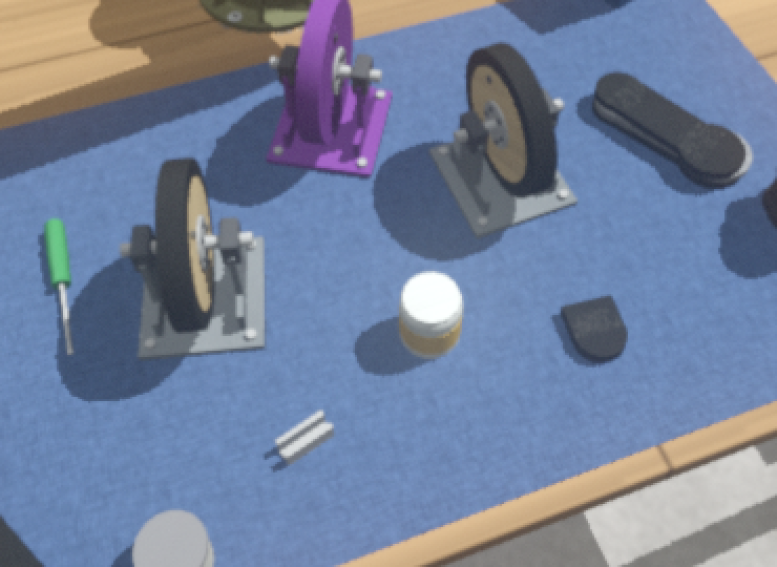

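The clip lies at top crop (567,106), full scene picture (235,338), which puts it at about (0.78, −0.17). That is beyond the grey right stand. The heel, at crop (292,93), lies beyond the left stand. There are three candidates:
- **Grey left wheel**, crop (267,268): wrong, because the heel lies beyond it.
- **Purple look-alike**, crop (415,420): not meant.
- **Grey right wheel**, crop (620,262): this is the one meant, because the clip lies beyond it.

Next I'll fit its pose.

```bash
cat >> h.py <<'E'
def wheelpts(p,r=0.1,n=90):
    x,y,w=p; a=np.linspace(0,2*np.pi,n,endpoint=False)
    L=np.r_[np.c_[r*np.sin(a),0*a+.016,.12+r*np.cos(a)],np.c_[r*np.sin(a),0*a-.016,.12+r*np.cos(a)]]
    return tow(p,L)
def tow(p,L):
    x,y,w=p; L=np.atleast_2d(L); c,s=np.cos(w),np.sin(w)
    return np.c_[x+c*L[:,0]-s*L[:,1],y+s*L[:,0]+c*L[:,1],L[:,2]]
E
python3 - <<'E'
from h import *
from scipy.optimize import minimize
cs=[vision.camera(n) for n in ["top","scene"]]
regs=[]
for c,ctr in zip(cs,[(356,222),(178,246)]):
    best=None
    for t in ["wheel_right","index_right"]:
        for s in silhouettes(t,c):
            e=s["extent"]; 
            if abs((e[0]+e[2])/2-ctr[0])<25 and abs((e[1]+e[3])/2-ctr[1])<25: print(t,s["score"],e,s["region"].sum()); best=best if best is not None else s["region"]
    regs.append(best)
g=np.array([(570,203),(533,317),(640,352),(677,235)])/2.6+120
W=unproj(cs[0],g,0.01); p0=[*W[:,:2].mean(0),np.arctan2(*(W[0]-W[1])[[1,0]])]; print("base",np.round(W,3),p0, np.linalg.norm(W[0]-W[1]),np.linalg.norm(W[1]-W[2]))
def mask(c,p):
    m=np.zeros((420*4,560*4),np.uint8); h=cv2.convexHull(((proj(c,wheelpts(p))+.5)*4).astype(np.float32)).astype(int); cv2.fillPoly(m,[h],1); return cv2.resize(m.astype(np.float32),(560,420),interpolation=cv2.INTER_AREA)
def cost(p,use): 
    return sum(np.abs(mask(cs[i],p)-regs[i]).sum()/ (regs[i].sum()) for i in use if regs[i] is not None)
for use in ([0],[1],[0,1]):
    r=minimize(cost,p0,args=(use,),method="Nelder-Mead",options=dict(initial_simplex=np.array(p0)+np.array([[0,0,0],[.015,0,0],[0,.015,0],[0,0,.1]]))); print(use,r.x,r.fun)
p=r.x
tiles=[]
for c,(u,v) in zip(cs,[(356,222),(178,246)]):
    k=5; im=cv2.resize(c["pixels"][v-50:v+50,u-50:u+50],None,fx=k,fy=k,interpolation=cv2.INTER_CUBIC)
    for q,col in((p,(255,0,0)),(p0,(0,255,0))):
        h=cv2.convexHull(((proj(c,wheelpts(q))-[u-50,v-50]+.5)*k).astype(np.float32)).astype(int); cv2.polylines(im,[h],True,col,1)
        b=((proj(c,tow(q,[[.08,.075,.01],[-.08,.075,.01],[-.08,-.075,.01],[.08,-.075,.01]]))-[u-50,v-50]+.5)*k).astype(int); cv2.polylines(im,[b.reshape(-1,1,2)],True,col,1)
    tiles.append(cv2.resize(im,(400,400)))
save(np.hstack(tiles),"pics/fit.png")
E
```

```text
wheel_right 0.71 [336.0, 186.6, 382.6, 249.3] 960
index_right 0.77 [336.6, 189.8, 381.6, 249.8] 1095
index_right 0.7 [149.8, 204.4, 212.1, 290.0] 2038
base [[ 0.647 -0.187  0.01 ]
 [ 0.491 -0.149  0.01 ]
 [ 0.457 -0.291  0.01 ]
 [ 0.616 -0.332  0.01 ]] [np.float64(0.5529101489492143), np.float64(-0.2396520328351336), np.float64(-0.24344571179995145)] 0.1604446139707457 0.14596904441908243
[0] [ 0.55368256 -0.2393236  -0.27487473] 0.13489583333333333
[1] [ 0.55798527 -0.23494375 -0.23144715] 0.09614205103042198
[0, 1] [ 0.55576045 -0.23596096 -0.23208012] 0.3178481890947007
```

View pics/fit.png

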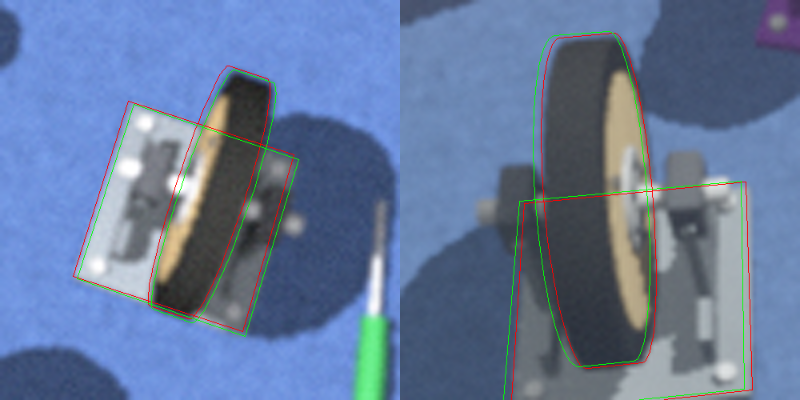

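The target is confirmed as the right wheel. The overlay fits its tyre and base, with the hub at about (0.554, −0.239) and yaw −0.25. I'll move above it now.

```bash
python3 -m pendant '[0,0,-0.2,0,0,0,1, 0,0,-0.2,0,0,0,1, 0.864,-0.258,-0.2,0,0,0.392,1, 0.864,-0.258,-0.2,0,0,0.392,1, 0.864,-0.258,-0.2,0,0,0.392,1, 0.864,-0.258,-0.2,0,0,0.392,1, 0.864,-0.258,-0.2,0,0,0.392,1, 0.864,-0.258,-0.2,0,0,0.392,1, 0.864,-0.258,-0.2,0,0,0.392,1, 0.864,-0.258,-0.2,0,0,0.392,1, 0.864,-0.258,-0.2,0,0,0.392,1, 0.864,-0.258,-0.2,0,0,0.392,1]' 50
python3 -m pendant '[0,0,0,0,0,0,1, 0,0,0,0,0,0,1]'
python3 - <<'E'
from h import *
o=status.get_obs(); print(o["ee_pos"],o["eef_rot"],o["qpos"],o["force"],o["time_s"])
c=vision.camera("wrist"); im=c["pixels"].copy()
p=[.554,-.239,-.25]
h=cv2.convexHull(proj(c,wheelpts(p)).astype(np.float32)).astype(int); cv2.polylines(im,[h],True,(255,0,0),1)
for s in (.016,-.016):
    cv2.polylines(im,[proj(c,tow(p,[[.1*np.sin(a),s,.12+.1*np.cos(a)] for a in np.linspace(-1,1,20)])).astype(int).reshape(-1,1,2)],False,(0,255,0),1)
save(im,"pics/w1.png")
E
```

```text
time_s: 2.4
ee_pos: [0.5564, -0.2357, 0.3049]
eef_rot: [-3.141, 0.0, -0.247]
force: [-0.5, -0.9, -1.2]
grip_width: 0.0942
grip_force: 0.0
time_s: 2.6
ee_pos: [0.5535, -0.2391, 0.3053]
eef_rot: [3.141, 0.0, -0.25]
force: [-0.1, -0.3, -0.1]
grip_width: 0.094
grip_force: 0.0
[ 0.55353328 -0.2391414   0.30528893] [ 3.14138811e+00  4.22087497e-04 -2.49905749e-01] [-4.68412302e-01  3.72603947e-01  1.19700491e+00 -2.91173156e-04
  1.57235151e+00  1.35228933e+00] [-0.12928866 -0.30914856 -0.10570486] 2.6
```

View pics/w1.png

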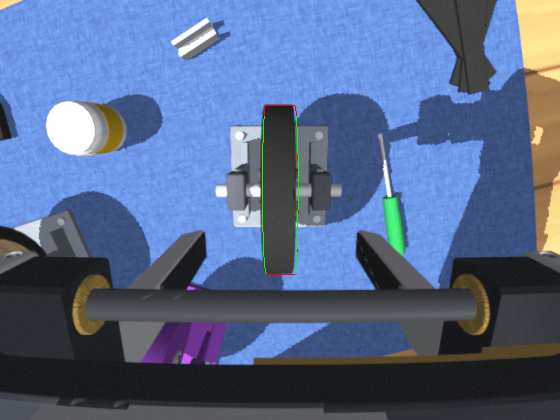

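The wrist view shows the wheel outline lying exactly on the tyre, at columns 262–299 and rows 105–275, and centred between the fingers. I'll descend and grip.

```bash
cat > l.py <<'E'
from h import *
import json
o=status.get_obs(); open("log.txt","a").write(json.dumps({k:np.array(v).tolist() for k,v in o.items()})+"\n")
Ry=cv2.Rodrigues(np.array([0,0,0.]))[0]
from scipy.spatial.transform import Rotation as Ro
T=Ro.from_euler("xyz",o["eef_rot"]).as_matrix()
f=T.T@o["force"]; m=T.T@o["moment"]
phi=np.arctan2(-T[:,2]@[np.cos(-.25),np.sin(-.25),0],-T[2,2])
d=np.array(o["ee_pos"])-[.554,-.239,.12]
print("t %.1f phi %.1f f"%(o["time_s"],np.degrees(phi)),np.round(f,2),"m",np.round(m,3),"tau_y@hub",np.round(f[0]*.071-m[1],3),"gw %.4f gf %.1f"%(o["grip_width"],o["grip_force"]),"r %.4f"%np.linalg.norm(d), "q",np.round(o["qpos"],2))
E
python3 -m pendant '[0,0,0.1,0,0,0,1, 0,0,0.2,0,0,0,1, 0,0,0.229,0,0,0,1, 0,0,0.229,0,0,0,1, 0,0,0.229,0,0,0,-1, 0,0,0.229,0,0,0,-1, 0,0,0.229,0,0,0,-1, 0,0,0.229,0,0,0,-1, 0,0,0.229,0,0,0,-1, 0,0,0.229,0,0,0,-1, 0,0,0.229,0,0,0,-1, 0,0,0.229,0,0,0,-1]' 50
python3 l.py
```

```text
time_s: 3.85
ee_pos: [0.5543, -0.2375, 0.1909]
eef_rot: [-3.139, 0.0, -0.25]
force: [6.2, 26.4, 2.2]
grip_width: 0.0333
grip_force: 13.5
t 3.9 phi 0.0 f [ -0.5  -27.14  -2.13] m [ 4.952 -0.05  -0.012] tau_y@hub 0.015 gw 0.0333 gf 13.5 r 0.0709 q [-0.47  0.43  1.38  0.    1.33  1.35]
```

```bash
sed -i 's/f\[0\]\*.071/f[0]*.272/' l.py
python3 -m pendant '[0,-0.003,0,0,0,0,-1, 0,-0.003,0,0,0,0,-1, 0,-0.003,0,0,0,0,-1, 0,-0.003,0,0,0,0,-1]' 50
python3 l.py
```

```text
time_s: 4.25
ee_pos: [0.5545, -0.2366, 0.1909]
eef_rot: [-3.14, 0.0, -0.25]
force: [2.7, 5.2, -0.4]
grip_width: 0.0319
grip_force: 50.0
t 4.2 phi 0.0 f [ 1.32 -5.72  0.43] m [ 1.538  0.026 -0.027] tau_y@hub 0.332 gw 0.0319 gf 50.0 r 0.0709 q [-0.46  0.43  1.38  0.    1.33  1.36]
```

```bash
python3 -m pendant '[-0.0062,0,0.0001,0,0.0278,0,-1, -0.0124,0,0.0005,0,0.0556,0,-1, -0.0185,0,0.0012,0,0.0833,0,-1, -0.0247,0,0.0022,0,0.1111,0,-1]' >/dev/null; python3 l.py
python3 -m pendant '[-0.0062,0,0.0001,0,0.0278,0,-1, -0.0124,0,0.0005,0,0.0556,0,-1, -0.0185,0,0.0012,0,0.0833,0,-1, -0.0247,0,0.0022,0,0.1111,0,-1]' >/dev/null; python3 l.py
python3 -m pendant '[-0.0062,0,0.0001,0,0.0278,0,-1, -0.0124,0,0.0005,0,0.0556,0,-1, -0.0185,0,0.0012,0,0.0833,0,-1, -0.0247,0,0.0022,0,0.1111,0,-1]' >/dev/null; python3 l.py
python3 -m pendant '[0.0062,0,0.0001,0,-0.0278,0,-1, 0.0124,0,0.0005,0,-0.0556,0,-1, 0.0185,0,0.0012,0,-0.0833,0,-1, 0.0247,0,0.0022,0,-0.1111,0,-1]' >/dev/null; python3 l.py
python3 -m pendant '[0.0062,0,0.0001,0,-0.0278,0,-1, 0.0124,0,0.0005,0,-0.0556,0,-1, 0.0185,0,0.0012,0,-0.0833,0,-1, 0.0247,0,0.0022,0,-0.1111,0,-1]' >/dev/null; python3 l.py
```

```text
t 4.7 phi -10.2 f [ 9.73 -6.41 10.69] m [ 1.237  1.454 -0.014] tau_y@hub 1.193 gw 0.0316 gf 50.0 r 0.0706 q [-0.49  0.3   1.56  0.05  1.1   1.31]
t 5.0 phi -20.2 f [12.02 -7.75 20.11] m [ 1.451  1.861 -0.023] tau_y@hub 1.409 gw 0.0313 gf 50.0 r 0.0703 q [-0.52  0.2   1.74  0.12  0.87  1.24]
t 5.5 phi -30.1 f [ 14.34 -10.4   35.11] m [2.187 2.479 0.052] tau_y@hub 1.422 gw 0.0316 gf 50.0 r 0.0700 q [-0.55  0.11  1.9   0.25  0.64  1.11]
t 5.8 phi -19.8 f [-1.62 -8.39  7.14] m [ 1.332 -0.412  0.015] tau_y@hub -0.029 gw 0.0317 gf 50.0 r 0.0702 q [-0.52  0.2   1.74  0.12  0.88  1.25]
t 6.2 phi -9.8 f [-3.36 -6.65  1.09] m [ 1.175 -0.947 -0.004] tau_y@hub 0.034 gw 0.0318 gf 50.0 r 0.0706 q [-0.49  0.31  1.56  0.05  1.11  1.32]
```

```bash
python3 -m pendant '[0.0062,0,-0.0001,0,-0.0278,0,-1, 0.0124,0,0.0002,0,-0.0556,0,-1, 0.0185,0,0.0007,0,-0.0833,0,-1, 0.0247,0,0.0015,0,-0.1111,0,-1]' >/dev/null; python3 l.py
python3 -m pendant '[0.0062,0,-0.0001,0,-0.0278,0,-1, 0.0124,0,0.0002,0,-0.0556,0,-1, 0.0185,0,0.0007,0,-0.0833,0,-1, 0.0247,0,0.0015,0,-0.1111,0,-1]' >/dev/null; python3 l.py
python3 -m pendant '[0.0062,0,-0.0001,0,-0.0278,0,-1, 0.0124,0,0.0002,0,-0.0556,0,-1, 0.0185,0,0.0007,0,-0.0833,0,-1, 0.0247,0,0.0015,0,-0.1111,0,-1]' >/dev/null; python3 l.py
python3 -m pendant '[0.0062,0,-0.0001,0,-0.0278,0,-1, 0.0124,0,0.0002,0,-0.0556,0,-1, 0.0185,0,0.0007,0,-0.0833,0,-1, 0.0247,0,0.0015,0,-0.1111,0,-1]' >/dev/null; python3 l.py
```

```text
t 6.7 phi 0.2 f [-3.96 -6.95  1.2 ] m [ 0.987 -1.033  0.038] tau_y@hub -0.044 gw 0.0317 gf 50.0 r 0.0709 q [-0.46  0.43  1.38 -0.    1.34  1.36]
t 7.0 phi 10.2 f [-4.31 -6.51  0.86] m [ 0.972 -1.131  0.055] tau_y@hub -0.042 gw 0.0319 gf 50.0 r 0.0712 q [-0.45  0.57  1.19 -0.03  1.56  1.38]
t 7.5 phi 20.2 f [-5.12 -7.44  0.64] m [ 0.989 -1.145  0.003] tau_y@hub -0.248 gw 0.0321 gf 50.0 r 0.0715 q [-0.43  0.72  0.98 -0.06  1.79  1.39]
t 7.8 phi 30.2 f [-4.9  -5.94  1.66] m [ 0.973 -1.186  0.044] tau_y@hub -0.146 gw 0.0316 gf 50.0 r 0.0718 q [-0.42  0.89  0.76 -0.09  2.02  1.39]
```

```bash
python3 -m pendant '[0.0062,0,-0.0001,0,-0.0278,0,-1, 0.0124,0,0.0002,0,-0.0556,0,-1, 0.0185,0,0.0007,0,-0.0833,0,-1, 0.0247,0,0.0015,0,-0.1111,0,-1]' >/dev/null; python3 l.py
python3 -m pendant '[0,0,0,0,0,0,0.3, 0,0,0,0,0,0,0.3, 0,0,0,0,0,0,0.3, 0,0,0,0,0,0,0.3]' >/dev/null; python3 l.py
python3 -m pendant '[-0.0198,0,0.002,0,0.0889,0,0.3, -0.039,0,0.0066,0,0.1778,0,0.3, -0.0574,0,0.0139,0,0.2667,0,0.3, -0.0746,0,0.0237,0,0.3556,0,0.3, -0.0903,0,0.0358,0,0.4444,0,0.3, -0.1042,0,0.05,0,0.5333,0,0.3, -0.1159,0,0.0659,0,0.6222,0,0.3, -0.1254,0,0.0834,0,0.7111,0,0.3, -0.1308,0,0.0972,0,0.7778,0,0.3, -0.1308,0,0.0972,0,0.7778,0,0.3, -0.1308,0,0.0972,0,0.7778,0,0.3]'; python3 l.py
```

```text
t 8.2 phi 40.3 f [-6.75 -6.41  1.19] m [ 0.81  -1.162  0.058] tau_y@hub -0.673 gw 0.0316 gf 50.0 r 0.0721 q [-0.41  1.07  0.5  -0.13  2.26  1.37]
t 8.7 phi 39.9 f [ 0.6  -0.27  0.  ] m [-0.011  0.259 -0.019] tau_y@hub -0.097 gw 0.0592 gf 0.0 r 0.0728 q [-0.41  1.07  0.5  -0.13  2.26  1.37]
time_s: 9.75
ee_pos: [0.5201, -0.2287, 0.1817]
eef_rot: [3.141, -0.524, -0.25]
force: [0.1, 0.6, -0.3]
grip_width: 0.0606
grip_force: 0.0
t 9.8 phi -30.0 f [-0.23 -0.64  0.25] m [-0.002 -0.253  0.011] tau_y@hub 0.191 gw 0.0606 gf 0.0 r 0.0711 q [-0.55  0.11  1.9   0.25  0.64  1.11]
```

```bash
python3 - <<'E'
from h import *
from scipy.spatial.transform import Rotation as Ro
for i in range(8):
    c=vision.camera("wrist"); o=status.get_obs(); T=Ro.from_euler("xyz",o["eef_rot"]).as_matrix(); print(np.round(T.T@o["force"],2),np.round(T.T@o["moment"],3))
E
python3 -m pendant '[0,-0.0008,0,0,0,0,-1, 0,-0.0008,0,0,0,0,-1, 0,-0.0008,0,0,0,0,-1, 0,-0.0008,0,0,0,0,-1, 0,-0.0008,0,0,0,0,-1, 0,-0.0008,0,0,0,0,-1]' 50 >/dev/null; python3 l.py
python3 -m pendant '[0.0062,0,-0.0001,0,-0.0278,0,-1, 0.0124,0,0.0002,0,-0.0556,0,-1, 0.0185,0,0.0007,0,-0.0833,0,-1, 0.0247,0,0.0015,0,-0.1111,0,-1]' >/dev/null; python3 l.py
python3 -m pendant '[0.0062,0,-0.0001,0,-0.0278,0,-1, 0.0124,0,0.0002,0,-0.0556,0,-1, 0.0185,0,0.0007,0,-0.0833,0,-1, 0.0247,0,0.0015,0,-0.1111,0,-1]' >/dev/null; python3 l.py
python3 -m pendant '[0.0062,0,-0.0001,0,-0.0278,0,-1, 0.0124,0,0.0002,0,-0.0556,0,-1, 0.0185,0,0.0007,0,-0.0833,0,-1, 0.0247,0,0.0015,0,-0.1111,0,-1]' >/dev/null; python3 l.py
python3 -m pendant '[0.0062,0,-0.0001,0,-0.0278,0,-1, 0.0124,0,0.0002,0,-0.0556,0,-1, 0.0185,0,0.0007,0,-0.0833,0,-1, 0.0247,0,0.0015,0,-0.1111,0,-1]' >/dev/null; python3 l.py
python3 -m pendant '[0.0062,0,-0.0001,0,-0.0278,0,-1, 0.0124,0,0.0002,0,-0.0556,0,-1, 0.0185,0,0.0007,0,-0.0833,0,-1, 0.0247,0,0.0015,0,-0.1111,0,-1]' >/dev/null; python3 l.py
python3 -m pendant '[0.0062,0,-0.0001,0,-0.0278,0,-1, 0.0124,0,0.0002,0,-0.0556,0,-1, 0.0185,0,0.0007,0,-0.0833,0,-1, 0.0247,0,0.0015,0,-0.1111,0,-1]' >/dev/null; python3 l.py
python3 -m pendant '[0.0062,0,-0.0001,0,-0.0278,0,-1, 0.0124,0,0.0002,0,-0.0556,0,-1, 0.0185,0,0.0007,0,-0.0833,0,-1, 0.0247,0,0.0015,0,-0.1111,0,-1]' >/dev/null; python3 l.py
```

```text
[ 0.02  0.78 -0.19] [-0.    -0.187  0.098]
[ 0.61 -0.76 -0.8 ] [ 0.075 -0.23  -0.024]
[0.77 0.06 0.37] [ 0.024 -0.242  0.015]
[-0.79 -0.92 -0.28] [ 0.029 -0.186  0.039]
[-0.12  0.3   0.2 ] [ 0.021 -0.282 -0.004]
[ 0.21  0.03 -0.72] [ 0.087 -0.205  0.038]
[-0.16  0.52  0.21] [ 0.051 -0.199  0.015]
[ 0.02 -0.05 -0.7 ] [ 0.051 -0.204 -0.002]
t 10.8 phi -30.0 f [-0.17 -2.96 -0.82] m [ 0.447 -0.205 -0.007] tau_y@hub 0.158 gw 0.0320 gf 50.0 r 0.0702 q [-0.55  0.11  1.9   0.25  0.64  1.11]
t 11.2 phi -19.9 f [-0.68 -2.48  1.42] m [ 0.716 -0.174 -0.024] tau_y@hub -0.011 gw 0.0318 gf 50.0 r 0.0705 q [-0.51  0.2   1.74  0.12  0.88  1.25]
t 11.6 phi -9.9 f [-2.81 -2.81  0.52] m [ 0.423 -0.249  0.068] tau_y@hub -0.515 gw 0.0320 gf 50.0 r 0.0708 q [-0.49  0.3   1.56  0.05  1.11  1.32]
t 11.9 phi 0.1 f [-2.   -3.26 -0.87] m [ 0.397 -0.254  0.065] tau_y@hub -0.289 gw 0.0319 gf 50.0 r 0.0712 q [-0.46  0.43  1.38 -0.    1.34  1.36]
t 12.3 phi 10.1 f [-3.63 -2.97 -1.28] m [ 0.308 -0.269  0.012] tau_y@hub -0.717 gw 0.0319 gf 50.0 r 0.0715 q [-0.44  0.57  1.19 -0.03  1.56  1.38]
t 12.8 phi 20.1 f [-3.84 -2.38 -1.81] m [ 0.297 -0.279 -0.03 ] tau_y@hub -0.764 gw 0.0316 gf 50.0 r 0.0718 q [-0.43  0.72  0.98 -0.06  1.79  1.39]
t 13.2 phi 30.1 f [-4.55 -1.05 -1.5 ] m [ 0.239 -0.241  0.008] tau_y@hub -0.996 gw 0.0313 gf 50.0 r 0.0721 q [-0.42  0.89  0.76 -0.09  2.02  1.39]
t 13.6 phi 40.1 f [-4.28 -1.43 -2.68] m [ 0.029 -0.188 -0.028] tau_y@hub -0.977 gw 0.0317 gf 50.0 r 0.0724 q [-0.41  1.07  0.5  -0.13  2.26  1.37]
```

```bash
python3 -m pendant '[-0.0062,0,0.0003,0,0.0278,0,-1, -0.0124,0,0.0008,0,0.0556,0,-1, -0.0185,0,0.0017,0,0.0833,0,-1, -0.0247,0,0.0029,0,0.1111,0,-1]' >/dev/null; python3 l.py
python3 -m pendant '[-0.0062,0,0.0003,0,0.0278,0,-1, -0.0124,0,0.0008,0,0.0556,0,-1, -0.0185,0,0.0017,0,0.0833,0,-1, -0.0247,0,0.0029,0,0.1111,0,-1]' >/dev/null; python3 l.py
python3 -m pendant '[-0.0062,0,0.0003,0,0.0278,0,-1, -0.0124,0,0.0008,0,0.0556,0,-1, -0.0185,0,0.0017,0,0.0833,0,-1, -0.0247,0,0.0029,0,0.1111,0,-1]' >/dev/null; python3 l.py
python3 -m pendant '[-0.0062,0,0.0003,0,0.0278,0,-1, -0.0124,0,0.0008,0,0.0556,0,-1, -0.0185,0,0.0017,0,0.0833,0,-1, -0.0247,0,0.0029,0,0.1111,0,-1]' >/dev/null; python3 l.py
python3 -m pendant '[-0.0062,0,0.0003,0,0.0278,0,-1, -0.0124,0,0.0008,0,0.0556,0,-1, -0.0185,0,0.0017,0,0.0833,0,-1, -0.0247,0,0.0029,0,0.1111,0,-1]' >/dev/null; python3 l.py
python3 -m pendant '[-0.0062,0,0.0003,0,0.0278,0,-1, -0.0124,0,0.0008,0,0.0556,0,-1, -0.0185,0,0.0017,0,0.0833,0,-1, -0.0247,0,0.0029,0,0.1111,0,-1]' >/dev/null; python3 l.py
python3 -m pendant '[-0.0062,0,0.0003,0,0.0278,0,-1, -0.0124,0,0.0008,0,0.0556,0,-1, -0.0185,0,0.0017,0,0.0833,0,-1, -0.0247,0,0.0029,0,0.1111,0,-1]' >/dev/null; python3 l.py
```

```text
t 13.9 phi 29.9 f [10.01 -1.91  7.8 ] m [ 0.101  2.25  -0.044] tau_y@hub 0.474 gw 0.0320 gf 50.0 r 0.0702 q [-0.42  0.88  0.76 -0.09  2.01  1.39]
t 14.3 phi 19.9 f [12.27 -0.63 10.23] m [-2.000e-03  2.692e+00 -6.700e-02] tau_y@hub 0.646 gw 0.0314 gf 50.0 r 0.0699 q [-0.43  0.72  0.99 -0.06  1.78  1.39]
t 14.8 phi 9.8 f [14.79  0.26 13.81] m [ 0.009  3.117 -0.027] tau_y@hub 0.906 gw 0.0319 gf 50.0 r 0.0696 q [-0.45  0.57  1.19 -0.03  1.55  1.38]
t 15.2 phi -0.2 f [ 1.528e+01 -1.000e-02  1.936e+01] m [ 0.093  3.604 -0.044] tau_y@hub 0.553 gw 0.0316 gf 50.0 r 0.0693 q [-0.46  0.43  1.38  0.    1.33  1.36]
t 15.6 phi -10.2 f [16.55 -0.49 25.89] m [ 0.039  3.446 -0.068] tau_y@hub 1.056 gw 0.0317 gf 50.0 r 0.0689 q [-0.49  0.31  1.57  0.05  1.1   1.32]
t 15.9 phi -20.2 f [18.06 -0.68 37.48] m [ 0.357  3.717 -0.119] tau_y@hub 1.196 gw 0.0320 gf 50.0 r 0.0687 q [-0.52  0.2   1.74  0.12  0.87  1.24]
t 16.4 phi -30.2 f [19.32 -5.13 52.8 ] m [0.82  3.579 0.062] tau_y@hub 1.677 gw 0.0320 gf 50.0 r 0.0685 q [-0.55  0.11  1.91  0.25  0.63  1.11]
```

```bash
cat > a.py <<'E'
from h import *; import json
from scipy.spatial.transform import Rotation as Ro
D=[]
for l in open("log.txt"):
    o=json.loads(l); T=Ro.from_euler("xyz",o["eef_rot"]).as_matrix(); hx=np.array([np.cos(-.25),np.sin(-.25),0]); hy=np.array([np.sin(.25),np.cos(.25),0])
    d=np.array(o["ee_pos"])-[.554,-.239,.12]; f=T.T@o["force"]; m=T.T@o["moment"]
    D.append([o["time_s"],np.arctan2(-T[:,2]@hx,-T[2,2]),d@hx,d[2],d@hy,f[0],f[2],m[1],o["grip_force"]])
D=np.array(D)
if __name__=="__main__":
    for a,b in ((2,5),(5,11),(13,21),(21,28)):
        E=D[a:b]; s,c=np.sin(E[:,1]),np.cos(E[:,1]); n=len(E)
        # X=hx + cx*c + cz*s ; Z=hz - cx*s + cz*c
        A=np.r_[np.c_[np.ones(n),np.zeros(n),c,s],np.c_[np.zeros(n),np.ones(n),-s,c]]
        x,res,_,_=np.linalg.lstsq(A,np.r_[E[:,2],E[:,3]],rcond=None); print(a,b,np.round(x*1e3,2),"mm rms",np.sqrt(res/2/n)*1e3, "phi",np.round(np.degrees(E[[0,-1],1])))
    print(np.round(np.c_[D[:,0],np.degrees(D[:,1]),D[:,2:5]*1e3,D[:,5:]],2))
E
python3 a.py
```

```text
2 5 [ 2.21 -0.97 -1.36 71.94] mm rms [0.0038358] phi [-10. -30.]
5 11 [ 1.89 -0.23 -2.91 71.05] mm rms [0.0356551] phi [-20.  30.]
13 21 [ 1.42  0.51 -1.72 70.75] mm rms [0.24731212] phi [-30.  30.]
21 28 [ 3.15 -0.22 -2.59 69.49] mm rms [0.49657673] phi [ 40. -20.]
[[ 3.850e+00  2.000e-02 -1.100e-01  7.087e+01  1.530e+00 -5.000e-01
  -2.130e+00 -5.000e-02  1.352e+01]
 [ 4.250e+00  1.000e-02 -9.000e-02  7.088e+01  2.460e+00  1.320e+00
   4.300e-01  3.000e-02  5.000e+01]
 [ 4.650e+00 -1.019e+01 -1.185e+01  6.959e+01  2.430e+00  9.730e+00
   1.069e+01  1.450e+00  5.000e+01]
 [ 5.050e+00 -2.017e+01 -2.386e+01  6.610e+01  2.400e+00  1.202e+01
   2.011e+01  1.860e+00  4.999e+01]
 [ 5.450e+00 -3.013e+01 -3.508e+01  6.056e+01  2.360e+00  1.434e+01
   3.511e+01  2.480e+00  4.999e+01]
 [ 5.850e+00 -1.976e+01 -2.494e+01  6.562e+01  2.400e+00 -1.620e+00
   7.140e+00 -4.100e-01  5.000e+01]
 [ 6.250e+00 -9.770e+00 -1.299e+01  6.930e+01  2.450e+00 -3.360e+00
   1.090e+00 -9.500e-01  5.000e+01]
 [ 6.650e+00  2.300e-01 -6.800e-01  7.086e+01  2.430e+00 -3.960e+00
   1.200e+00 -1.030e+00  5.000e+01]
 
[... 1483 characters left out ...]
61e+01  6.044e+01  2.490e+00  1.001e+01
   7.800e+00  2.250e+00  5.000e+01]
 [ 1.435e+01  1.986e+01  2.446e+01  6.542e+01  2.490e+00  1.227e+01
   1.023e+01  2.690e+00  5.000e+01]
 [ 1.475e+01  9.820e+00  1.262e+01  6.837e+01  2.460e+00  1.479e+01
   1.381e+01  3.120e+00  5.000e+01]
 [ 1.515e+01 -2.100e-01  4.700e-01  6.921e+01  2.430e+00  1.528e+01
   1.936e+01  3.600e+00  4.999e+01]
 [ 1.555e+01 -1.022e+01 -1.178e+01  6.788e+01  2.440e+00  1.655e+01
   2.589e+01  3.450e+00  4.999e+01]
 [ 1.595e+01 -2.021e+01 -2.369e+01  6.443e+01  2.400e+00  1.806e+01
   3.748e+01  3.720e+00  4.999e+01]
 [ 1.635e+01 -3.016e+01 -3.492e+01  5.885e+01  2.370e+00  1.932e+01
   5.280e+01  3.580e+00  4.998e+01]]
```

```bash
cat > fit.py <<'E'
from a import *
from scipy.optimize import least_squares
idx=[i for i in range(len(D)) if i>=2 and D[i,8]>40 and i!=14]
def setup():
    w=D[:,1].copy(); w[14:]+=np.radians(70.); dr=np.r_[0,-np.sign(np.diff(D[:,1]))]
    return w,dr
w,dr=setup()
def res(p,idx=idx):
    L,xh,k,Tf,a,b=p; E=D[idx]
    y=L*E[:,5]-xh*E[:,6]-E[:,7]+k*np.sin(E[:,1])
    G=np.hypot(a,b)
    return np.r_[(y-dr[idx]*Tf-a*np.sin(w[idx])-b*np.cos(w[idx]))/.15,(L-.265)/.03,(xh-.0025)/.0015,(k-.42)/.03,(Tf-.6)/.06,(G-.485)/.05]
if __name__=="__main__":
    for sel in (idx,[i for i in idx if i>=14],[i for i in idx if dr[i]<0],[i for i in idx if dr[i]>0]):
        r=least_squares(lambda p:res(p,sel),[.265,.0025,.42,.6,0,.4]); p=r.x; C=np.linalg.inv(r.jac.T@r.jac)
        g=np.array([p[5],-p[4]])/np.hypot(*p[4:]) ; da=1/np.hypot(*p[4:])*np.sqrt(max(np.linalg.eigvalsh(C[4:,4:])))
        a0=np.degrees(np.arctan2(p[5],p[4])); print(np.round(p,4),"G %.2f alpha0 %.1f deg +-%.1f -> wheel w for down: %.1f"%(np.hypot(*p[4:]),a0,np.degrees(da),(180-a0)%360),"rms",np.round(r.fun[:len(sel)].std()*.15,3))
    r=least_squares(res,[.265,.0025,.42,.6,0,.4]); print(np.round(np.c_[np.degrees(w[idx]),dr[idx],r.fun[:len(idx)]*.15],2).tolist())
E
python3 fit.py
```

```text
[ 0.2642  0.0028  0.4154  0.5763 -0.0068  0.5072] G 0.51 alpha0 90.8 deg +-5.9 -> wheel w for down: 89.2 rms 0.14
[ 0.2638  0.0027  0.4185  0.591  -0.0074  0.4805] G 0.48 alpha0 90.9 deg +-7.3 -> wheel w for down: 89.1 rms 0.157
[ 0.2695  0.0025  0.4179  0.578  -0.0287  0.5047] G 0.51 alpha0 93.3 deg +-10.1 -> wheel w for down: 86.7 rms 0.128
[ 0.2642  0.0028  0.4187  0.6006 -0.0192  0.4782] G 0.48 alpha0 92.3 deg +-11.6 -> wheel w for down: 87.7 rms 0.154
[[-10.19, 1.0, -0.06], [-20.17, 1.0, 0.06], [-30.13, 1.0, -0.02], [-19.76, -1.0, -0.08], [-9.77, -1.0, 0.06], [0.23, -1.0, 0.05], [10.24, -1.0, 0.14], [20.24, -1.0, 0.04], [30.24, -1.0, 0.24], [40.25, -1.0, -0.16], [50.11, -1.0, 0.1], [60.11, -1.0, -0.24], [70.11, -1.0, 0.14], [80.11, -1.0, -0.12], [90.11, -1.0, -0.0], [100.11, -1.0, -0.08], [110.11, -1.0, 0.09], [99.91, 1.0, 0.1], [89.86, 1.0, 0.09], [79.82, 1.0, 0.16], [69.79, 1.0, -0.37], [59.78, 1.0, -0.04], [49.79, 1.0, -0.09], [39.84, 1.0, 0.21]]
```

```bash
sed -i '/^print/d' l.py; echo 'print("t %.1f phi %.1f"%(o["time_s"],np.degrees(phi)),"f",np.round(f,1),"m %.2f gf %.0f"%(m[1],o["grip_force"]))' >> l.py
python3 -m pendant '[0.0062,0,-0.00004,0,-0.0278,0,-1, 0.0124,0,0.0002,0,-0.0556,0,-1]' >/dev/null; python3 l.py
python3 -m pendant '[0.0062,0,-0.00004,0,-0.0278,0,-1, 0.0124,0,0.0002,0,-0.0556,0,-1]' >/dev/null; python3 l.py
python3 -m pendant '[0.0062,0,-0.00004,0,-0.0278,0,-1, 0.0124,0,0.0002,0,-0.0556,0,-1]' >/dev/null; python3 l.py
python3 -m pendant '[0.0062,0,-0.00004,0,-0.0278,0,-1, 0.0124,0,0.0002,0,-0.0556,0,-1]' >/dev/null; python3 l.py
python3 -m pendant '[0.0062,0,-0.00004,0,-0.0278,0,-1, 0.0124,0,0.0002,0,-0.0556,0,-1]' >/dev/null; python3 l.py
python3 -m pendant '[0.0062,0,-0.00004,0,-0.0278,0,-1, 0.0124,0,0.0002,0,-0.0556,0,-1]' >/dev/null; python3 l.py
python3 -m pendant '[0.0062,0,-0.00004,0,-0.0278,0,-1, 0.0124,0,0.0002,0,-0.0556,0,-1]' >/dev/null; python3 l.py
python3 -m pendant '[0.0062,0,-0.00004,0,-0.0278,0,-1, 0.0124,0,0.0002,0,-0.0556,0,-1]' >/dev/null; python3 l.py
python3 -m pendant '[0.0062,0,-0.00004,0,-0.0278,0,-1, 0.0124,0,0.0002,0,-0.0556,0,-1]' >/dev/null; python3 l.py
python3 -m pendant '[0.0062,0,-0.00004,0,-0.0278,0,-1, 0.0124,0,0.0002,0,-0.0556,0,-1]' >/dev/null; python3 l.py
python3 -m pendant '[0.0062,0,-0.00004,0,-0.0278,0,-1, 0.0124,0,0.0002,0,-0.0556,0,-1]' >/dev/null; python3 l.py
python3 -m pendant '[0.0062,0,-0.00004,0,-0.0278,0,-1, 0.0124,0,0.0002,0,-0.0556,0,-1]' >/dev/null; python3 l.py
python3 -m pendant '[0.0062,0,-0.00004,0,-0.0278,0,-1, 0.0124,0,0.0002,0,-0.0556,0,-1]' >/dev/null; python3 l.py
python3 -m pendant '[0.0062,0,-0.00004,0,-0.0278,0,-1, 0.0124,0,0.0002,0,-0.0556,0,-1]' >/dev/null; python3 l.py
```

```text
t 16.6 phi -24.7 f [ 1.1 -2.4 24.3] m 0.26 gf 50
t 16.8 phi -19.7 f [-1.  -1.2 15.7] m -0.33 gf 50
t 16.9 phi -14.6 f [-3.1 -0.8 11.1] m -0.60 gf 50
t 17.1 phi -9.6 f [-4.7 -0.9  8.2] m -0.97 gf 50
t 17.4 phi -4.6 f [-6.4 -1.4  6.5] m -1.30 gf 50
t 17.6 phi 0.4 f [-6.7 -2.1  6.7] m -1.46 gf 50
t 17.8 phi 5.4 f [-8.3 -1.8  4.8] m -1.74 gf 50
t 17.9 phi 10.4 f [-10.2  -2.1   4.7] m -1.99 gf 50
t 18.1 phi 15.5 f [-11.6  -2.    5.3] m -2.18 gf 50
t 18.4 phi 20.5 f [-11.1  -2.6   5.5] m -2.36 gf 50
t 18.6 phi 25.5 f [-13.3  -2.1   6.5] m -2.62 gf 50
t 18.8 phi 30.5 f [-14.3  -1.5   7.8] m -2.81 gf 50
t 18.9 phi 35.6 f [-14.9  -2.5   9. ] m -3.05 gf 50
t 19.1 phi 40.6 f [-16.1  -1.3  10.7] m -3.13 gf 50
```

```bash
python3 -m pendant '[0,0,0,0,0,0,0.1, 0,0,0,0,0,0,0.1, 0,0,0,0,0,0,0.1, 0,0,0,0,0,0,0.1]' >/dev/null; python3 l.py
python3 -m pendant '[-0.0198,0,0.002,0,0.0889,0,0.1, -0.039,0,0.0066,0,0.1778,0,0.1, -0.0574,0,0.0139,0,0.2667,0,0.1, -0.0746,0,0.0237,0,0.3556,0,0.1, -0.0807,0,0.028,0,0.3889,0,0.1, -0.0807,0,0.028,0,0.3889,0,0.1, -0.0807,0,0.028,0,0.3889,0,-1, -0.0807,0,0.028,0,0.3889,0,-1, -0.0807,0,0.028,0,0.3889,0,-1, -0.0807,0,0.028,0,0.3889,0,-1]' >/dev/null; python3 l.py
python3 -m pendant '[0.0062,0,-0.00004,0,-0.0278,0,-1, 0.0124,0,0.0002,0,-0.0556,0,-1]' >/dev/null; python3 l.py
python3 -m pendant '[0.0062,0,-0.00004,0,-0.0278,0,-1, 0.0124,0,0.0002,0,-0.0556,0,-1]' >/dev/null; python3 l.py
python3 -m pendant '[0.0062,0,-0.00004,0,-0.0278,0,-1, 0.0124,0,0.0002,0,-0.0556,0,-1]' >/dev/null; python3 l.py
python3 -m pendant '[0.0062,0,-0.00004,0,-0.0278,0,-1, 0.0124,0,0.0002,0,-0.0556,0,-1]' >/dev/null; python3 l.py
python3 -m pendant '[0.0062,0,-0.00004,0,-0.0278,0,-1, 0.0124,0,0.0002,0,-0.0556,0,-1]' >/dev/null; python3 l.py
python3 -m pendant '[0.0062,0,-0.00004,0,-0.0278,0,-1, 0.0124,0,0.0002,0,-0.0556,0,-1]' >/dev/null; python3 l.py
python3 -m pendant '[0.0062,0,-0.00004,0,-0.0278,0,-1, 0.0124,0,0.0002,0,-0.0556,0,-1]' >/dev/null; python3 l.py
for i in 1; do :; done
python3 -m pendant '[-0.0062,0,0.0003,0,0.0278,0,-1, -0.0124,0,0.0009,0,0.0556,0,-1]' >/dev/null; python3 l.py
python3 -m pendant '[-0.0062,0,0.0003,0,0.0278,0,-1, -0.0124,0,0.0009,0,0.0556,0,-1]' >/dev/null; python3 l.py
python3 -m pendant '[-0.0062,0,0.0003,0,0.0278,0,-1, -0.0124,0,0.0009,0,0.0556,0,-1]' >/dev/null; python3 l.py
python3 -m pendant '[-0.0062,0,0.0003,0,0.0278,0,-1, -0.0124,0,0.0009,0,0.0556,0,-1]' >/dev/null; python3 l.py
python3 -m pendant '[-0.0062,0,0.0003,0,0.0278,0,-1, -0.0124,0,0.0009,0,0.0556,0,-1]' >/dev/null; python3 l.py
python3 -m pendant '[-0.0062,0,0.0003,0,0.0278,0,-1, -0.0124,0,0.0009,0,0.0556,0,-1]' >/dev/null; python3 l.py
python3 -m pendant '[-0.0062,0,0.0003,0,0.0278,0,-1, -0.0124,0,0.0009,0,0.0556,0,-1]' >/dev/null; python3 l.py
python3 -m pendant '[-0.0062,0,0.0003,0,0.0278,0,-1, -0.0124,0,0.0009,0,0.0556,0,-1]' >/dev/null; python3 l.py
python3 -m pendant '[-0.0062,0,0.0003,0,0.0278,0,-1, -0.0124,0,0.0009,0,0.0556,0,-1]' >/dev/null; python3 l.py
python3 -m pendant '[-0.0062,0,0.0003,0,0.0278,0,-1, -0.0124,0,0.0009,0,0.0556,0,-1]' >/dev/null; python3 l.py
python3 -m pendant '[-0.0062,0,0.0003,0,0.0278,0,-1, -0.0124,0,0.0009,0,0.0556,0,-1]' >/dev/null; python3 l.py
cp log.txt log1.txt
```

```text
t 19.6 phi 40.0 f [-0.  -0.7  0. ] m 0.25 gf 0
t 20.6 phi 5.1 f [ 3.  -0.7  2. ] m 0.52 gf 50
t 20.8 phi 10.3 f [-4. -1.  2.] m -0.23 gf 50
t 20.9 phi 15.3 f [-6.  -1.5  1.7] m -0.49 gf 50
t 21.1 phi 20.3 f [-7.4 -1.2  1.3] m -0.67 gf 50
t 21.4 phi 25.3 f [-6.3 -1.1  2.7] m -0.76 gf 50
t 21.6 phi 30.3 f [-8.1 -1.7  1.6] m -0.81 gf 50
t 21.8 phi 35.4 f [-8.  -0.6  2.4] m -0.92 gf 50
t 21.9 phi 40.4 f [-10.   -0.1   2.4] m -0.94 gf 50
t 22.1 phi 35.2 f [ 3.8 -0.7  9. ] m 1.09 gf 50
t 22.4 phi 30.1 f [ 7.5 -0.5 10.1] m 1.98 gf 50
t 22.6 phi 25.1 f [10.4 -1.4 12.6] m 2.33 gf 50
t 22.8 phi 20.0 f [10.6  0.1 12.8] m 2.58 gf 50
t 22.9 phi 15.0 f [12.1  0.5 14.4] m 2.96 gf 50
t 23.1 phi 10.0 f [13.6 -0.  16.6] m 2.99 gf 50
t 23.4 phi 5.0 f [12.7 -0.6 19.1] m 3.09 gf 50
t 23.6 phi -0.0 f [13.7  0.5 19.9] m 2.86 gf 50
t 23.8 phi -5.0 f [14.5  1.5 25.9] m 3.18 gf 50
t 23.9 phi -10.0 f [14.8  1.  27.6] m 2.99 gf 50
t 24.1 phi -15.0 f [14.3  0.2 32.7] m 3.10 gf 50
```

```bash
cat > fit2.py <<'E'
from a import *
from scipy.optimize import least_squares
w=D[:,1].copy(); w[14:]+=np.radians(70); w[43:]+=np.radians(35)
dr=np.r_[0,-np.sign(np.diff(D[:,1]))]
bad={0,1,12,13,14,28,29,42,43,51}
ok=[i for i in range(len(D)) if i not in bad]
def model(p,s):
    L,xh,k,Tf,a,b=p; E=D[s]; return L*E[:,5]-xh*E[:,6]-E[:,7]+k*np.sin(E[:,1])-dr[s]*Tf-a*np.sin(w[s])-b*np.cos(w[s])
def res(p,s):
    L,xh,k,Tf,a,b=p
    return np.r_[model(p,s)/.14,(L-.265)/.03,(xh-.0025)/.002,(k-.42)/.03,(Tf-.6)/.06,(np.hypot(a,b)-.485)/.05]
for nm,s in (("all",ok),("s1",[i for i in ok if i<14]),("s2",[i for i in ok if 14<=i<43]),("s3",[i for i in ok if i>=43]),("s2+3",[i for i in ok if i>=14]),("fwd",[i for i in ok if dr[i]<0]),("bwd",[i for i in ok if dr[i]>0])):
    r=least_squares(res,[.265,.0025,.42,.6,0,.4],args=(s,),loss="soft_l1"); p=r.x; C=np.linalg.inv(r.jac.T@r.jac)
    G=np.hypot(*p[4:]); da=np.degrees(np.sqrt(max(np.linalg.eigvalsh(C[4:,4:])))/G)
    print(nm,np.round(p,4),"G %.2f down at w=%.1f +-%.1f rms %.3f"%(G,(180-np.degrees(np.arctan2(p[5],p[4])))%360,da,model(p,s).std()))
E
python3 fit2.py
```

```text
all [ 0.2584  0.0019  0.414   0.5541 -0.0105  0.4976] G 0.50 down at w=88.8 +-5.1 rms 0.140
s1 [0.2658 0.0027 0.4198 0.578  0.0122 0.512 ] G 0.51 down at w=91.4 +-28.9 rms 0.107
s2 [ 0.2625  0.0019  0.4179  0.587  -0.0011  0.4786] G 0.48 down at w=89.9 +-6.2 rms 0.133
s3 [ 0.2532  0.0025  0.4193  0.5657 -0.0701  0.4779] G 0.48 down at w=81.7 +-10.8 rms 0.148
s2+3 [ 0.2591  0.0021  0.4177  0.5683 -0.0122  0.4845] G 0.48 down at w=88.6 +-5.3 rms 0.145
fwd [ 0.2586  0.0027  0.4176  0.5673 -0.0059  0.5197] G 0.52 down at w=89.4 +-9.7 rms 0.124
bwd [ 0.2603  0.0019  0.4167  0.5843 -0.0206  0.4686] G 0.47 down at w=87.5 +-11.6 rms 0.157
```

```bash
python3 -m pendant '[0.0062,0,-0.00004,0,-0.0278,0,-1, 0.0124,0,0.0002,0,-0.0556,0,-1]' >/dev/null; python3 l.py
python3 -m pendant '[0.0062,0,-0.00004,0,-0.0278,0,-1, 0.0124,0,0.0002,0,-0.0556,0,-1]' >/dev/null; python3 l.py
python3 -m pendant '[0.0062,0,-0.00004,0,-0.0278,0,-1, 0.0124,0,0.0002,0,-0.0556,0,-1]' >/dev/null; python3 l.py
python3 -m pendant '[0.0062,0,-0.00004,0,-0.0278,0,-1, 0.0124,0,0.0002,0,-0.0556,0,-1]' >/dev/null; python3 l.py
python3 -m pendant '[0.0062,0,-0.00004,0,-0.0278,0,-1, 0.0124,0,0.0002,0,-0.0556,0,-1]' >/dev/null; python3 l.py
python3 -m pendant '[0.0062,0,-0.00004,0,-0.0278,0,-1, 0.0124,0,0.0002,0,-0.0556,0,-1]' >/dev/null; python3 l.py
python3 -m pendant '[0.0062,0,-0.00004,0,-0.0278,0,-1, 0.0124,0,0.0002,0,-0.0556,0,-1]' >/dev/null; python3 l.py
python3 -m pendant '[0.0062,0,-0.00004,0,-0.0278,0,-1, 0.0124,0,0.0002,0,-0.0556,0,-1]' >/dev/null; python3 l.py
python3 -m pendant '[0.0062,0,-0.00004,0,-0.0278,0,-1, 0.0124,0,0.0002,0,-0.0556,0,-1]' >/dev/null; python3 l.py
python3 -m pendant '[0.0062,0,-0.00004,0,-0.0278,0,-1, 0.0124,0,0.0002,0,-0.0556,0,-1]' >/dev/null; python3 l.py
python3 -m pendant '[0.0062,0,-0.00004,0,-0.0278,0,-1, 0.0124,0,0.0002,0,-0.0556,0,-1]' >/dev/null; python3 l.py
python3 -m pendant '[0,0,0,0,0,0,0.1, 0,0,0,0,0,0,0.1, 0,0,0,0,0,0,0.1, 0,0,0,0,0,0,0.1]' >/dev/null; python3 l.py
python3 -m pendant '[-0.0198,0,0.002,0,0.0889,0,0.1, -0.039,0,0.0066,0,0.1778,0,0.1, -0.0574,0,0.0139,0,0.2667,0,0.1, -0.0746,0,0.0237,0,0.3556,0,0.1, -0.0903,0,0.0358,0,0.4444,0,0.1, -0.1042,0,0.05,0,0.5333,0,0.1, -0.1159,0,0.0659,0,0.6222,0,0.1, -0.1254,0,0.0834,0,0.7111,0,0.1, -0.1308,0,0.0972,0,0.7778,0,0.1, -0.1308,0,0.0972,0,0.7778,0,0.1]' >/dev/null
python3 -m pendant '[0,0,0,0,0,0,-1, 0,0,0,0,0,0,-1, 0,0,0,0,0,0,-1, 0,0,0,0,0,0,-1, 0,0,0,0,0,0,-1]' 50 >/dev/null; python3 l.py
```

```text
t 24.4 phi -9.5 f [-3.8 -0.5 15.7] m -0.51 gf 50
t 24.6 phi -4.5 f [-7.3  0.2 11.8] m -1.22 gf 50
t 24.8 phi 0.6 f [-8.7 -0.9  9.1] m -1.59 gf 50
t 24.9 phi 5.6 f [-10.3  -0.1   7.5] m -1.98 gf 50
t 25.1 phi 10.6 f [-12.   -0.3   8.6] m -2.33 gf 50
t 25.4 phi 15.6 f [-14.   -0.5   7.2] m -2.69 gf 50
t 25.6 phi 20.7 f [-15.   -1.8   9.1] m -2.94 gf 50
t 25.8 phi 25.7 f [-16.8  -0.7  10.3] m -3.24 gf 50
t 25.9 phi 30.7 f [-17.5  -1.7  12.9] m -3.55 gf 50
t 26.1 phi 35.8 f [-18.9  -0.2  14.4] m -3.74 gf 50
t 26.4 phi 40.8 f [-18.7  -0.6  16.6] m -3.79 gf 50
t 26.8 phi 40.0 f [ 0.2  0.1 -0.2] m 0.28 gf 0
t 28.2 phi -30.0 f [ 2.2 -2.1 -0.1] m 0.56 gf 50
```

```bash
python3 -m pendant '[0.0062,0,-0.00004,0,-0.0278,0,-1, 0.0124,0,0.0002,0,-0.0556,0,-1]' >/dev/null; python3 l.py
python3 -m pendant '[0.0062,0,-0.00004,0,-0.0278,0,-1, 0.0124,0,0.0002,0,-0.0556,0,-1]' >/dev/null; python3 l.py
python3 -m pendant '[0.0062,0,-0.00004,0,-0.0278,0,-1, 0.0124,0,0.0002,0,-0.0556,0,-1]' >/dev/null; python3 l.py
python3 -m pendant '[0.0062,0,-0.00004,0,-0.0278,0,-1, 0.0124,0,0.0002,0,-0.0556,0,-1]' >/dev/null; python3 l.py
python3 -m pendant '[0.0062,0,-0.00004,0,-0.0278,0,-1, 0.0124,0,0.0002,0,-0.0556,0,-1]' >/dev/null; python3 l.py
python3 -m pendant '[0.0062,0,-0.00004,0,-0.0278,0,-1, 0.0124,0,0.0002,0,-0.0556,0,-1]' >/dev/null; python3 l.py
python3 -m pendant '[0.0062,0,-0.00004,0,-0.0278,0,-1, 0.0124,0,0.0002,0,-0.0556,0,-1]' >/dev/null; python3 l.py
python3 -m pendant '[0.0062,0,-0.00004,0,-0.0278,0,-1, 0.0124,0,0.0002,0,-0.0556,0,-1]' >/dev/null; python3 l.py
python3 -m pendant '[0.0062,0,-0.00004,0,-0.0278,0,-1, 0.0124,0,0.0002,0,-0.0556,0,-1]' >/dev/null; python3 l.py
python3 -m pendant '[0.0062,0,-0.00004,0,-0.0278,0,-1, 0.0124,0,0.0002,0,-0.0556,0,-1]' >/dev/null; python3 l.py
python3 -m pendant '[0.0062,0,-0.00004,0,-0.0278,0,-1, 0.0124,0,0.0002,0,-0.0556,0,-1]' >/dev/null; python3 l.py
python3 -m pendant '[0.0062,0,-0.00004,0,-0.0278,0,-1, 0.0124,0,0.0002,0,-0.0556,0,-1]' >/dev/null; python3 l.py
echo back
python3 -m pendant '[-0.0062,0,0.0003,0,0.0278,0,-1, -0.0124,0,0.0009,0,0.0556,0,-1]' >/dev/null; python3 l.py
python3 -m pendant '[-0.0062,0,0.0003,0,0.0278,0,-1, -0.0124,0,0.0009,0,0.0556,0,-1]' >/dev/null; python3 l.py
python3 -m pendant '[-0.0062,0,0.0003,0,0.0278,0,-1, -0.0124,0,0.0009,0,0.0556,0,-1]' >/dev/null; python3 l.py
python3 -m pendant '[-0.0062,0,0.0003,0,0.0278,0,-1, -0.0124,0,0.0009,0,0.0556,0,-1]' >/dev/null; python3 l.py
python3 -m pendant '[-0.0062,0,0.0003,0,0.0278,0,-1, -0.0124,0,0.0009,0,0.0556,0,-1]' >/dev/null; python3 l.py
python3 -m pendant '[-0.0062,0,0.0003,0,0.0278,0,-1, -0.0124,0,0.0009,0,0.0556,0,-1]' >/dev/null; python3 l.py
python3 -m pendant '[-0.0062,0,0.0003,0,0.0278,0,-1, -0.0124,0,0.0009,0,0.0556,0,-1]' >/dev/null; python3 l.py
python3 -m pendant '[-0.0062,0,0.0003,0,0.0278,0,-1, -0.0124,0,0.0009,0,0.0556,0,-1]' >/dev/null; python3 l.py
python3 -m pendant '[-0.0062,0,0.0003,0,0.0278,0,-1, -0.0124,0,0.0009,0,0.0556,0,-1]' >/dev/null; python3 l.py
python3 -m pendant '[-0.0062,0,0.0003,0,0.0278,0,-1, -0.0124,0,0.0009,0,0.0556,0,-1]' >/dev/null; python3 l.py
python3 -m pendant '[-0.0062,0,0.0003,0,0.0278,0,-1, -0.0124,0,0.0009,0,0.0556,0,-1]' >/dev/null; python3 l.py
python3 -m pendant '[-0.0062,0,0.0003,0,0.0278,0,-1, -0.0124,0,0.0009,0,0.0556,0,-1]' >/dev/null; python3 l.py
cat -n log.txt | wc -l
```

```text
t 28.4 phi -24.7 f [-6.6 -4.  -3.9] m -0.86 gf 50
t 28.6 phi -19.7 f [-7.8 -3.5 -6.6] m -1.14 gf 50
t 28.9 phi -14.7 f [-8.5 -3.8 -7.5] m -1.34 gf 50
t 29.1 phi -9.7 f [-8.9 -3.4 -8. ] m -1.45 gf 50
t 29.2 phi -4.7 f [-10.2  -2.5  -7.9] m -1.49 gf 50
t 29.4 phi 0.3 f [-10.   -1.8  -6.3] m -1.60 gf 50
t 29.6 phi 5.3 f [-11.3  -3.4  -6.1] m -1.61 gf 50
t 29.9 phi 10.4 f [-10.8  -2.8  -5.9] m -1.68 gf 50
t 30.1 phi 15.3 f [-10.9  -2.   -6. ] m -1.72 gf 50
t 30.2 phi 20.3 f [-10.8  -2.3  -5.6] m -1.71 gf 50
t 30.4 phi 25.3 f [-11.3  -1.8  -5.6] m -1.66 gf 50
t 30.6 phi 30.3 f [-11.9  -2.4  -4.5] m -1.62 gf 50
back
t 30.9 phi 25.1 f [ 0.8 -0.7 -1.1] m 0.09 gf 50
t 31.1 phi 20.1 f [ 2.9 -1.4  0.8] m 0.68 gf 50
t 31.2 phi 15.0 f [ 3.2 -1.9  2.5] m 0.88 gf 50
t 31.4 phi 10.0 f [ 4.  -1.2  2.9] m 0.99 gf 50
t 31.6 phi 5.0 f [ 4.7 -0.9  5. ] m 1.11 gf 50
t 31.9 phi 0.0 f [ 5.5 -1.8  6.6] m 1.26 gf 50
t 32.0 phi -5.0 f [ 6.2 -1.2  9.1] m 1.46 gf 50
t 32.2 phi -10.0 f [ 6.7 -1.1 11.7] m 1.67 gf 50
t 32.5 phi -15.0 f [ 7.5 -1.8 14.6] m 1.88 gf 50
t 32.6 phi -20.0 f [ 8.8 -1.7 18.9] m 2.11 gf 50
t 32.9 phi -25.0 f [ 9.5 -2.7 24.1] m 2.14 gf 50
t 33.0 phi -30.0 f [10.5 -4.4 31.7] m 2.27 gf 50
100
```

```bash
sed -i 's/w\[43:\]+=np.radians(35)/w[44:]+=np.radians(35); w[75:]+=np.radians(70)/; s/^bad=.*/bad={0,1,12,13,14,15,22,29,30,43,44,45,52,63,64,74,75,76,88,89}/' fit2.py
sed -i 's/("s1",.*("fwd"/("s1+s4",[i for i in ok if i<14 or i>=75]),("s2+3",[i for i in ok if 14<=i<75]),("s3+4",[i for i in ok if i>=44]),("s2+4",[i for i in ok if 14<=i<43 or i>=75]),("fwd"/' fit2.py
python3 fit2.py
```

```text
all [ 0.261   0.0023  0.4158  0.5789 -0.0078  0.501 ] G 0.50 down at w=89.1 +-4.5 rms 0.136
s1+s4 [0.2637 0.0023 0.4194 0.5786 0.0297 0.5135] G 0.51 down at w=93.3 +-11.5 rms 0.106
s2+3 [ 0.2619  0.0028  0.4193  0.6039 -0.0096  0.4802] G 0.48 down at w=88.9 +-5.4 rms 0.148
s3+4 [0.262  0.0023 0.4211 0.594  0.0079 0.5023] G 0.50 down at w=90.9 +-6.6 rms 0.137
s2+4 [ 0.2614  0.002   0.4179  0.5813 -0.02    0.4931] G 0.49 down at w=87.7 +-5.6 rms 0.122
fwd [ 0.2625  0.0025  0.4221  0.5816 -0.0233  0.5095] G 0.51 down at w=87.4 +-6.5 rms 0.128
bwd [0.2626 0.0023 0.4147 0.585  0.0146 0.4929] G 0.49 down at w=91.7 +-9.7 rms 0.146
```

```bash
python3 -m pendant '[0,0,0,0,0,0,0.1, 0,0,0,0,0,0,0.1, 0,0,0,0,0,0,0.1, 0,0,0,0,0,0,0.1]' >/dev/null; python3 l.py
python3 -m pendant '[0.0198,0,0.0008,0,-0.0889,0,0.1, 0.0393,0,0.0044,0,-0.1778,0,0.1, 0.0581,0,0.0107,0,-0.2667,0,0.1, 0.0759,0,0.0195,0,-0.3556,0,0.1, 0.0922,0,0.0306,0,-0.4444,0,0.1, 0.1068,0,0.044,0,-0.5333,0,0.1, 0.1195,0,0.0593,0,-0.6222,0,0.1, 0.1299,0,0.0762,0,-0.7111,0,0.1, 0.1361,0,0.0896,0,-0.7778,0,0.1, 0.1361,0,0.0896,0,-0.7778,0,0.1, 0.1361,0,0.0896,0,-0.7778,0,0.1]' ; python3 l.py
```

```text
t 33.5 phi -29.9 f [-0.   0.3  0.5] m -0.23 gf 0
time_s: 34.55
ee_pos: [0.5985, -0.248, 0.1735]
eef_rot: [-3.141, 0.7, -0.25]
force: [-0.8, -0.0, 1.6]
grip_width: 0.0516
grip_force: 0.0
t 34.5 phi 40.1 f [-1.6  0.2 -0.7] m 0.25 gf 0
```

```bash
python3 -m pendant '[0,0,0,0,0,0,-1, 0,0,0,0,0,0,-1, 0,0,0,0,0,0,-1, 0,0,0,0,0,0,-1, 0,0,0,0,0,0,-1]' 50 >/dev/null; python3 l.py
python3 -m pendant '[-0.0062,0,0.0003,0,0.0278,0,-1, -0.0124,0,0.0008,0,0.0556,0,-1, -0.0185,0,0.0017,0,0.0833,0,-1, -0.0247,0,0.0029,0,0.1111,0,-1]' >/dev/null; python3 l.py
python3 -m pendant '[-0.0062,0,0.0003,0,0.0278,0,-1, -0.0124,0,0.0008,0,0.0556,0,-1, -0.0185,0,0.0017,0,0.0833,0,-1, -0.0247,0,0.0029,0,0.1111,0,-1]' >/dev/null; python3 l.py
python3 -m pendant '[-0.0062,0,0.0003,0,0.0278,0,-1, -0.0124,0,0.0008,0,0.0556,0,-1, -0.0185,0,0.0017,0,0.0833,0,-1, -0.0247,0,0.0029,0,0.1111,0,-1]' >/dev/null; python3 l.py
python3 -m pendant '[-0.0062,0,0.0003,0,0.0278,0,-1, -0.0124,0,0.0008,0,0.0556,0,-1, -0.0185,0,0.0017,0,0.0833,0,-1, -0.0247,0,0.0029,0,0.1111,0,-1]' >/dev/null; python3 l.py
python3 -m pendant '[-0.0062,0,0.0003,0,0.0278,0,-1, -0.0124,0,0.0008,0,0.0556,0,-1, -0.0185,0,0.0017,0,0.0833,0,-1, -0.0247,0,0.0029,0,0.1111,0,-1]' >/dev/null; python3 l.py
python3 -m pendant '[-0.0062,0,0.0003,0,0.0278,0,-1, -0.0124,0,0.0008,0,0.0556,0,-1, -0.0148,0,0.0012,0,0.0667,0,-1, -0.0148,0,0.0012,0,0.0667,0,-1, -0.0148,0,0.0012,0,0.0667,0,-1, -0.0148,0,0.0012,0,0.0667,0,-1]' >/dev/null; python3 l.py
python3 - <<'E'
from h import *
c=vision.camera("scene"); u,v,k=185,240,7
save(cv2.resize(c["pixels"][v-50:v+35,u-50:u+50],None,fx=k,fy=k,interpolation=cv2.INTER_CUBIC),"pics/s2.png")
b=cv2.imread("pics/scene0.png")[v-50:v+35,u-50:u+50]; cv2.imwrite("pics/s0.png",cv2.resize(b,None,fx=k,fy=k,interpolation=cv2.INTER_CUBIC))
a,b=cv2.imread("pics/s0.png"),cv2.imread("pics/s2.png"); cv2.imwrite("pics/cmp.png",cv2.resize(np.hstack([a,b]),(800,340)))
E
```

```text
t 35.0 phi 39.9 f [-5.3 -1.8 -6. ] m -0.56 gf 50
t 35.5 phi 29.8 f [-0.4 -0.7 -5.4] m -0.14 gf 50
t 35.9 phi 19.8 f [-1.2 -0.6 -2.8] m -0.31 gf 50
t 36.2 phi 9.8 f [-0.2 -0.6 -1.7] m -0.31 gf 50
t 36.6 phi -0.1 f [ 0.8 -0.3 -0.8] m -0.36 gf 50
t 37.0 phi -10.1 f [ 1.3 -0.1  4. ] m -0.37 gf 50
t 37.6 phi -15.8 f [ -8.9  -2.1 -12.7] m -1.92 gf 50
```

View pics/cmp.png

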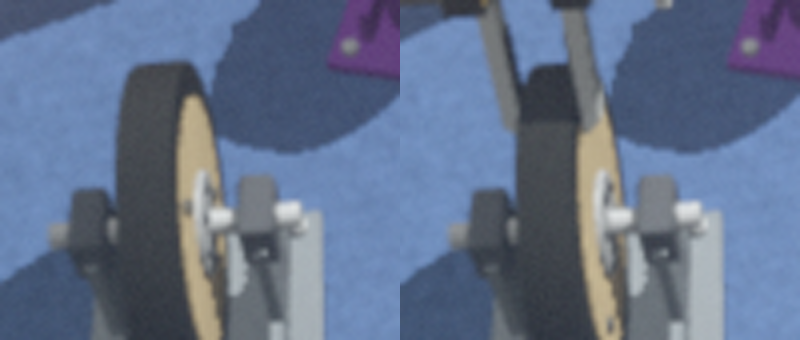

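```bash
python3 - <<'E'
from h import *
c=vision.camera("scene"); p=[.5562,-.2393,-.25]
g=np.arange(0,360,1.0); P=proj(c,tow(p,[[.062*np.sin(np.radians(a)),.017,.12+.062*np.cos(np.radians(a))] for a in g]))
def loc(im,u,v,n=6):
    w=im[v-n:v+n+1,u-n:u+n+1].astype(float).sum(2); return w
for nm,px in (("start",(181.5,241.4)),("now",(187.2,270.9))):
    d=np.linalg.norm(P-px,axis=1); i=d.argmin(); print(nm,g[i],d[i].round(2),P[i])
# dark-pixel centroid now
im=cv2.cvtColor(c["pixels"],cv2.COLOR_RGB2GRAY).astype(float); print(im[264:279,180:196].astype(int))
old=cv2.cvtColor(cv2.imread("pics/scene0.png"),cv2.COLOR_BGR2GRAY).astype(int); print(old[235:249,174:190])
E
python3 -m pendant '[0,0,0,0,0,0,-1, 0,0,0,0,0,0,-1]' ; python3 l.py
```

```text
start 26.0 1.96 [179.54490201 241.52492143]
now 133.0 0.87 [186.46986404 270.41874417]
[[ 66  78 134 169 175 177 176 167 129  98  86  78 100 119 119 112]
 [ 62  75 121 161 174 176 177 175 156 101  85  74  95 112 114 112]
 [ 64  69 109 153 174 176 174 174 158 105  85  75  94 111 115 113]
 [ 63  69  98 147 174 175 175 174 156 101  82  73  95 111 112 112]
 [ 61  66  88 142 174 177 171 166 148 103  82  73  95 110 111 112]
 [ 60  62  77 131 170 175 165 149 143 123  86  75  92 111 113 114]
 [ 61  59  74 112 159 175 161 130 143 149  91  72  96 113 114 114]
 [ 61  61  67  99 148 173 159 117 137 150  92  79  99 111 111 114]
 [ 59  62  67  86 139 172 156 116 140 155 107  79 100 112 114 112]
 [ 59  60  62  75 127 165 163 147 161 160 115  84 100 111 112 113]
 [ 59  59  62  67 102 147 174 176 175 157 100  83 104 111 111 112]
 [ 59  57  64  63  80 133 171 179 174 149  90  86 109 109 111 112]
 [ 55  58  58  59  71 108 155 175 166 126  80  88 110 112 112 112]
 [ 56  55  58  60  63  81 129 157 145  94  69  91 110 113 114 111]
 [ 56  59  55  63  65  69  84 104 103  73  71  94 110 112 113 113]]
[[ 69  
[... 425 characters left out ...]
130 128 175 201 181 160 151 151 165]
 [ 69  68  70  71  71 102 130 121 121 173 197 178 159 176 192 197]
 [ 69  71  63  69  71 103 136 130 129 176 195 170 150 189 218 219]
 [ 69  69  70  70  70 103 147 157 154 181 189 167 130 178 213 216]
 [ 69  68  66  68  69 100 146 169 170 177 181 166 127 168 196 197]
 [ 67  69  64  67  67  85 140 169 172 178 180 167 145 163 173 169]
 [ 67  70  69  69  66  86 139 170 173 178 180 172 154 142 136 132]
 [ 67  67  70  67  68  83 137 172 172 175 176 169 154 133 104 111]]
time_s: 37.95
ee_pos: [0.5341, -0.2314, 0.1885]
eef_rot: [3.142, -0.276, -0.25]
force: [-11.2, 5.1, 9.3]
grip_width: 0.0317
grip_force: 50.0
t 38.0 phi -15.8 f [ -9.1  -2.2 -12.2] m -1.99 gf 50
```

```bash
python3 - <<'E'
from h import *
c=vision.camera("scene")
for p in ([.5562,-.2393,-.25],[.5562,-.2393,-.23],[.5562,-.2393,-.27]):
  f=lambda a:proj(c,tow(p,[[.062*np.sin(np.radians(x)),.0165,.12+.062*np.cos(np.radians(x))] for x in np.atleast_1d(a)]))
  print(p, [(a,*f(a)[0].round(1)) for a in range(0,360,20)])
  from scipy.optimize import least_squares
  # unknown pixel bias + both angles, prior on bias 1 px
  for s0 in (26,60,80):
    r=least_squares(lambda q: np.r_[(f(q[0]*50)[0]+q[2:]-[181.3,242.0])/.4,(f(q[1]*50)[0]+q[2:]-[187.1,271.0])/.4,q[2:]/1.2],[s0/50,(s0+89)/50,0,0]); print(r.x[:2]*50,r.x[2:],(r.x[1]-r.x[0])*50,r.cost)
E
```

```text
[0.5562, -0.2393, -0.25] [(0, np.float64(179.3), np.float64(230.4)), (20, np.float64(179.2), np.float64(238.8)), (40, np.float64(179.7), np.float64(248.1)), (60, np.float64(180.8), np.float64(257.1)), (80, np.float64(182.2), np.float64(264.5)), (100, np.float64(183.8), np.float64(269.3)), (120, np.float64(185.4), np.float64(271.0)), (140, np.float64(186.7), np.float64(269.6)), (160, np.float64(187.6), np.float64(265.4)), (180, np.float64(188.1), np.float64(259.0)), (200, np.float64(188.1), np.float64(251.2)), (220, np.float64(187.7), np.float64(242.8)), (240, np.float64(186.7), np.float64(234.7)), (260, np.float64(185.5), np.float64(227.7)), (280, np.float64(184.0), np.float64(222.6)), (300, np.float64(182.5), np.float64(220.1)), (320, np.float64(181.1), np.float64(220.5)), (340, np.float64(180.0), np.float64(224.0))]
[ 27.04191418 119.69704047] [ 1.75805648 -0.02137211] 92.65512628728827 1.1938880949340547
[ 27.04191425 119.69704048] [ 1.75805648 -0.02137213] 92.6551262324706 1.193888094934066
[ 27.04191403 119.69702609] [ 1.75805709 -0.02137202] 92.65511206001875 1.1938880949353616
[... 1499 characters left out ...]
5), np.float64(265.5)), (180, np.float64(188.1), np.float64(259.1)), (200, np.float64(188.3), np.float64(251.3)), (220, np.float64(188.0), np.float64(242.9)), (240, np.float64(187.2), np.float64(234.8)), (260, np.float64(186.0), np.float64(227.8)), (280, np.float64(184.5), np.float64(222.7)), (300, np.float64(182.9), np.float64(220.2)), (320, np.float64(181.4), np.float64(220.6)), (340, np.float64(180.1), np.float64(224.1))]
[ 27.01239126 122.64348734] [ 1.98769466 -0.14809887] 95.63109608701029 1.535226408122255
[ 27.01239089 122.64350159] [ 1.98769407 -0.14809869] 95.63111069342716 1.5352264081208826
[ 27.01239068 122.64350403] [ 1.98769401 -0.14809862] 95.63111334191768 1.5352264081210674
```

The screw head moved from about 27° to 117–120°. That matches the roughly 89° of turn I applied, so the pads did not slip in the grip. Pose, force and grip are steady, so I'm handing in.

```bash
python3 -c "
from station import order
print(order.hand_in())"
```

```text
the job is handed in; nothing more can be done
None
```

I turned the right wheel, the one with the clip beyond its stand, by its rim and handed in while gripping it still with the heavy side straight down, accurate to about 5° by force readings; no verdict came back.

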